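# Stopper the flask, then draw the pump rod to its mark and hold

### The job

Set up the leak test on the bench stand: take the solid stopper (the one with the plain round grip, not the one with the glass vent tube) from the rack and set it upright and fully home in the flask's neck, then let go of it. Then grip the grey knob of the hand pump, pull its sprung rod straight up until its pointer is level with the finger of the mark clamp, and finish while still holding it there, because the spring pulls it back if released. Leave the mark clamp, the vented stopper, the beaker and the reagent bottle as they stand.

Things in the scene. Friction and masses are not known exactly. Their poses are not given: they have to be found in the camera images.
- stand: The leak-test stand, fixed: grey base plate 130 (x) x 270 (y) x 12 mm high; origin at the centre of its underside, z up. A glass flask stands 75 mm from the centre towards its +y end, an upright hand pump 75 mm towards its -y end; a thin pipe with a round gauge (top 117 mm above the bench) joins them
- flask_mouth (a point): Centre of the glass conical flask's mouth, on the plane of its rim, 147 mm above the bench, z up. The flask is 86 mm wide at the foot; its neck is open, straight, 28 mm inside and 36 mm outside diameter, 47 mm long
- stopper: The solid dark rubber stopper, loose, about 60 g, 52 mm tall: tapered plug 18 mm wide at the bottom, 25 mm at the top, 24 mm long; then a flange 40 mm wide, 6 mm thick; then a plain round grip 24 mm wide, 22 mm tall. Origin at the plug's underside, z up. It starts in either hole of the rack, flange on the rack's top; fully home in the flask its flange rests on the neck's rim
- stopper_mid (a point): Centre of the solid stopper, half-way up: 26 mm above the plug's underside, 2 mm above the flange's underside. The middle of its round grip is 15 mm above this point
- rack: White plastic stopper rack, fixed, 70 x 160 x 45 mm high, two 30 mm holes 80 mm apart along its y axis, 40 mm either side of the centre; origin at the centre of its underside, z up
- vented_mid (a point): The vented stopper, in the other hole of the rack; same plug and flange, but a thin glass tube 8 mm wide and 50 mm tall in place of the grip. The point lies on its axis 40 mm above the plug's underside, half-way up. To be left alone
- rod: The pump's sprung rod, sliding only straight up out of the aluminium barrel (34 mm wide, cap 36 mm wide), up to 80 mm. Origin on its axis; at the start, fully in, level with the cap's top, 140 mm above the bench; rises with the rod. Pulling takes about 5 N at first, 0.8 N more per 10 mm, 10 N at the highest mark; springs back if released
- knob_mid (a point): Middle of the rod's grey round knob: a 28 mm wide, 28 mm tall grip (14 mm above and below this point) with a 36 mm wide, 6 mm thick flange above it (its top 20 mm above this point). The bare rod, 10 mm, is below it; the point is 24 mm above the rod's origin
- pointer (a point): End of the rod's pointer, a flat steel bar 4 mm thick that sticks out of the barrel's slot towards the stand's +x; the point is at mid-thickness and rises with the rod (119 mm below knob_mid)
- mark (a point): Finger of the brass mark clamp, 4 mm thick, on the white scale post beside the barrel; the point is at mid-thickness near its end, 10 mm to the +y side of the pointer's path. Its height differs each time: 30 to 60 mm above the pointer's start. The clamp holds by friction only: do not push it
- beaker: Empty glass beaker, 68 mm wide, 90 mm tall, loose; origin at the centre of its underside. To be left alone
- reagent: Amber reagent bottle with white cap, 60 mm wide, 130 mm tall, loose; origin at the centre of its underside. To be left alone
Not all that is in view belongs to the job. What is shaped like the stopper but blue is not meant. Of the things that look like the rack, the larger one is meant.

How it is judged:
On the way:
1. the solid stopper is fully home in the flask's neck and released (horizontal distance between stopper_mid and flask_mouth below 0.005 m and z of stopper_mid in the frame of flask_mouth between -0.003 and 0.005 m and angle between stopper_mid's own z axis and vertical below 0.1 rad and contact force between the fingers and stopper below 0.1 N), for 0.2 s.
At the end, for the whole second after the job is handed in: Solid stopper released in the flask neck: axis within 5 mm, flange on the rim within 3 mm, upright within 0.1 rad. Fingers hold the pump rod still (over 2 N, under 10 mm/s), its pointer within 5 mm in height of the mark clamp's finger (all of step 1 and z of pointer in the frame of mark between -0.005 and 0.005 m and linear speed of rod below 0.01 m/s and contact force between the fingers and rod above 2 N); the arm keeps its last pose, push and grip.
It fails at once if the mark clamp is shifted by more than 5 mm (distance of mark from where it was at the start of the episode above 0.005 m).
It fails at once if the vented stopper is moved by more than 20 mm (distance of vented_mid from where it was at the start of the episode above 0.02 m).
It fails at once if the beaker is moved by more than 20 mm or tipped (distance of beaker from where it was at the start of the episode above 0.02 m or angle between beaker's own z axis and vertical above 0.4 rad).
It fails at once if the reagent bottle is moved by more than 20 mm or tipped (distance of reagent from where it was at the start of the episode above 0.02 m or angle between reagent's own z axis and vertical above 0.4 rad).
It also fails if it takes over 54 s, if anything falls off the work surface, if the arm or the gripper's body presses on something with over 40 N, if the wrist force passes 120 N, or if a joint passes its speed limit or range.

### The arm

A 6-joint arm with a two-finger parallel gripper is mounted at the origin on the work surface. World frame = base frame: x ahead of the robot, y to its left, z up, the work surface at z = 0. Lengths are in m, angles in rad, forces in N, time in s.
With the tool pointing down it reaches from about 0.275 to 0.85 m from the base axis. Payload 19 kg.
Tool frame: the origin (TCP) lies midway between the tips of the shut fingers; the grasp point (between the pads) lies 19 mm behind it; z points along the fingers, y is the line along which they close (so a half turn about z gives the same grasp; the last joint's range is limited). The gripper opens to 85 mm and grips with 20 to 120 N. Pads are 22 mm wide; open, the fingers measure 114 mm over their backs; the gripper's body (76 mm by 85 mm) begins 54 mm behind the grasp point. The pads swing forward as they close: fully open they stand 13 mm farther back than shut.
Start: joints at [-1.411, 0.15, 1.437, -0, 1.554, -0.134], TCP at [0.166, -0.55, 0.231] pointing down, gripper open.
Joint ranges: [-2.8, 2.8], [-0.68, 2.1], [0.12, 2.68], [-1.39, 4.53], [0.16, 2.79], [-2.81, 2.81]. Speed limits (rad/s): [1.89, 1.89, 2.22, 3.01, 3.01, 3.01].

### API

Orientations are given as a unit quaternion [w, x, y, z].
In Python, from workcell import robot gives the robot as it stands. Calls block until the motion is done:
- robot.goto(position, orientation): joint-space move of the TCP to a pose.
- robot.move_straight(position, frame=None, speed=0.15): straight line of the TCP; frame=None keeps the orientation; speed is the mean speed in m/s.
- robot.movej(angles): joint-space move.
- robot.set_gripper(opening, squeeze=None): finger opening in m; squeeze is the grip in N (None keeps the last); returns when the fingers have stopped.
- robot.hold(seconds).
- robot.ik(position, orientation): joint angles nearest the present ones, or None.
- robot.read_state(): the state.
- robot.read_camera(name): name is "scene" or "side" or "wrist"; returns the picture (400x640x3 uint8, red, green, blue); there is no depth.
- robot.camera_info(name): a dict with "intrinsics" (3x3 intrinsics, pixels), "extrinsics" (4x4, takes a point from camera to world coordinates); the wrist camera has in their place "hand_eye" (4x4, takes a point from camera to tool coordinates, whose origin is the TCP and whose axes are the flange's). Camera axes: x right, y up, looking along -z (the intrinsics and any distortion apply to the point x, -y, -z); pixel columns grow to the right and rows downward; lengths in m; the calibration is good to about 2 mm. The wrist camera is an equidistant fisheye: a pixel r from the principal point sees the ray r / f radians off the axis. A picture is of the moment at which its call begins: read the wrist's pose just before it. camera_info takes no time and is no camera call.
A pose or a line that the arm cannot do raises robot.PlanningError and nothing moves.
- robot.hand_in(): hands the job in; it is judged then, once.
Trained networks look in the newest picture that a camera, given by its name, has taken for a name from the list of things; names that differ only in an ending like _2 or _b are one class to them, and where a whole thing is asked for, a point or a joint stands for the part that bears it (a point fixed in the world has none). Each returns a list of dicts, best first, with "score" (0 to 1); they miss things now and then, are a little off and sometimes report something else, mostly with a low value. They report only what shows in the picture. A call takes as long as a camera call. They do not tell look-alikes from the thing itself.
- robot.search_frame(camera, thing): "box" ([centre column, centre row, width, height] in pixels, round what is visible of it).
The state is a dict: "time": time; "joint_pos": joint angles; "qvel": joint speeds; "effort": joint torques, N m; "ee_pos": TCP position; "orientation": TCP orientation; "ft_force": force on the tool from outside, world axes, zero at the start; "ft_torque": the same for the moment, N m; "finger_gap": finger opening in m; "finger_force": force on a finger pad.
Only numpy, scipy, OpenCV 4.12 (cv2) and the standard library are available. Lean on these libraries where they do the work, as an engineer would, in place of code of your own. Each camera call takes 0.05 s, during which the arm holds its last target. There are 200 camera calls.

## Working session

There is one attempt and no reset: what is moved stays moved. The work goes in short steps, each a Python script; the robot and the scene stay as the last script left them, time stands still between calls to the robot, and variables do not carry over. Pictures are saved under pics/ and viewed, at most 10 in all, crops included, and the job is handed in when it is done.

```bash
mkdir -p pics
python3 - <<'E'
from workcell import robot
import cv2, numpy as np
np.set_printoptions(precision=4,suppress=True)
for c in ["scene","side","wrist"]:
    im=robot.read_camera(c); cv2.imwrite(f"pics/{c}0.png",im[:,:,::-1])
    i=robot.camera_info(c); print(c,i)
    for t in ["stopper","rack","flask_mouth","vented_mid","knob_mid","pointer","mark","beaker","reagent","stand","rod"]:
        try: print(t,[(round(d["score"],2),[round(v) for v in d["box"]]) for d in robot.search_frame(c,t)[:3]])
        except Exception as e: print(t,e)
print(robot.read_state())
E
```

```text
scene {'intrinsics': array([[467.4656,   0.    , 328.3741],
       [  0.    , 467.4656, 202.3391],
       [  0.    ,   0.    ,   1.    ]]), 'extrinsics': array([[ 0.7619, -0.488 ,  0.4259,  1.1132],
       [ 0.6475,  0.5893, -0.4832, -0.6079],
       [-0.0152,  0.6439,  0.7649,  1.1146],
       [ 0.    ,  0.    ,  0.    ,  1.    ]])}
stopper [(0.59, [248, 260, 14, 16]), (0.45, [221, 247, 13, 17]), (0.18, [334, 194, 16, 39])]
rack [(0.78, [271, 312, 46, 45]), (0.71, [236, 271, 63, 59]), (0.42, [247, 258, 12, 17])]
flask_mouth [(0.95, [342, 198, 74, 90]), (0.48, [393, 141, 20, 34]), (0.35, [247, 260, 12, 18])]
vented_mid [(0.71, [223, 278, 16, 18]), (0.54, [335, 195, 16, 37])]
knob_mid [(0.55, [334, 196, 16, 40])]
pointer [(0.72, [335, 196, 13, 38])]
mark []
beaker [(0.71, [341, 290, 27, 41])]
reagent [(0.85, [392, 138, 20, 35]), (0.71, [234, 271, 62, 61])]
stand [(0.74, [342, 198, 73, 93])]
rod [(0.51, [336, 192, 15, 39])]
side {'intrinsics': array([[379.4654,   0.    , 311.6511],
       [  0.    , 379.4654, 207.3342],
       [  0.    ,   0.    ,   1.    ]]), 'extrinsics': array([[ 0.
[... 849 characters left out ...]
   [-0.0006,  0.2823, -0.9593, -0.1431],
       [ 0.    ,  0.    ,  0.    ,  1.    ]])}
stopper []
rack []
flask_mouth []
vented_mid []
knob_mid []
pointer []
mark []
beaker []
reagent []
stand []
rod []
{'time': 1.8, 'joint_pos': array([-1.411 ,  0.1505,  1.4374, -0.    ,  1.5538, -0.134 ]), 'qvel': array([ 0.0009, -0.0002, -0.0004, -0.0011,  0.0009,  0.0013]), 'effort': array([ -0.0005, -71.2796, -57.1044,  -0.0002,   0.0014,  -0.    ]), 'ee_pos': array([ 0.1665, -0.5504,  0.2313]), 'orientation': array([-0.    ,  0.9892,  0.1464, -0.    ]), 'ft_force': array([-0.6459,  0.7268,  0.4319]), 'ft_torque': array([ 0.0438, -0.0216,  0.0296]), 'finger_force': 0.0, 'finger_gap': 0.085439345732224}
```

Run:
```python
import cv2,numpy as np
a=cv2.imread("pics/scene0.png")[100:350,180:440]; b=cv2.imread("pics/side0.png")[100:400,220:430]
a=cv2.resize(a,None,fx=3,fy=2.4*250/250*1.25 and 3,interpolation=3)[:600*3//3+150]
cv2.imwrite("pics/a.png",cv2.resize(cv2.imread("pics/scene0.png")[110:340,180:440],None,fx=2.6,fy=2.6,interpolation=2))
cv2.imwrite("pics/b.png",cv2.resize(cv2.imread("pics/side0.png")[110:390,215:435],None,fx=2.1,fy=2.1,interpolation=2))
```

```text
(no output)
```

View pics/a.png

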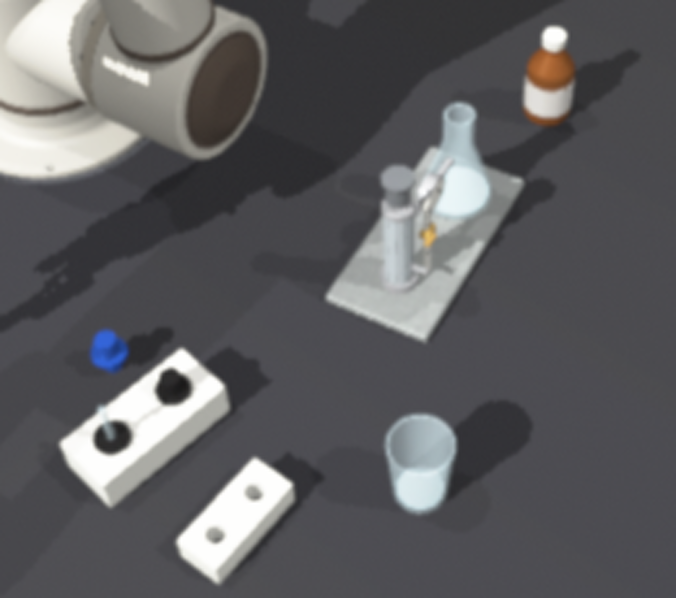

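View pics/b.png

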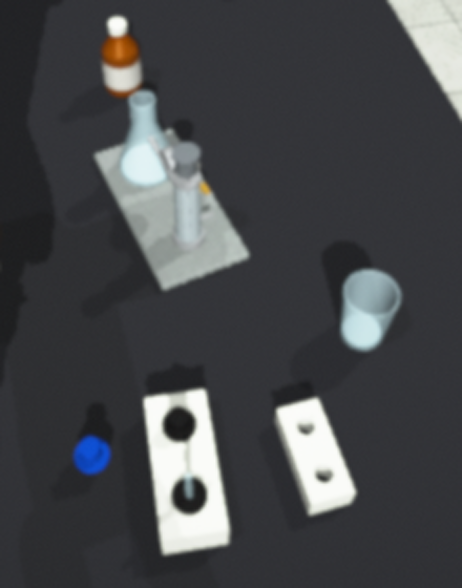

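The views show these candidates:
- **Stopper:** the solid dark one is at scene (247,258) and side (300,312). The vented one with the glass tube is at scene (223,277). The blue decoy is at scene (221,245) and side (258,327).
- **Rack:** the larger one holds both black stoppers. The small empty rack at scene (271,312) is the decoy.
- **Stand:** the flask mouth is near scene (357,152), the knob top near (333,177), and the brass mark near (345,200).

I choose the black stopper with the round grip and triangulate it next.

```bash
cat > h.py <<'E'
import numpy as np, cv2
from workcell import robot
from scipy.spatial.transform import Rotation as R
np.set_printoptions(precision=4,suppress=True)
def ray(c,uv,st=None):
    i=robot.camera_info(c);K=i["intrinsics"];x=(uv[0]-K[0,2])/K[0,0];y=(uv[1]-K[1,2])/K[1,1]
    if c=="wrist":
        r=np.hypot(x,y);s=np.sin(r)/r if r>1e-9 else 1;d=np.array([x*s,-y*s,-np.cos(r)])
        q=st["orientation"];T=np.eye(4);T[:3,:3]=R.from_quat(np.r_[q[1:],q[0]]).as_matrix();T[:3,3]=st["ee_pos"];T=T@i["hand_eye"]
    else: d=np.array([x,-y,-1.]);T=i["extrinsics"]
    d=T[:3,:3]@d
    return T[:3,3],d/np.linalg.norm(d)
def onz(c,uv,z,st=None):
    o,d=ray(c,uv,st);return o+d*(z-o[2])/d[2]
def tri(rays):
    A=sum(np.eye(3)-np.outer(d,d) for o,d in rays);b=sum((np.eye(3)-np.outer(d,d))@o for o,d in rays)
    return np.linalg.solve(A,b)
def proj(c,p,st=None):
    i=robot.camera_info(c);K=i["intrinsics"]
    if c=="wrist":
        q=st["orientation"];T=np.eye(4);T[:3,:3]=R.from_quat(np.r_[q[1:],q[0]]).as_matrix();T[:3,3]=st["ee_pos"];T=T@i["hand_eye"]
    else: T=i["extrinsics"]
    v=T[:3,:3].T@(np.asarray(p)-T[:3,3]);v=v*[1,-1,-1]
    if c=="wrist":
        h=np.hypot(v[0],v[1]);v=np.array([*(v[:2]/h*np.arctan2(h,v[2])),1])
    return (K@(v/v[2]))[:2]
def down(yaw):  # tool z down, tool x at angle yaw
    m=np.array([[np.cos(yaw),np.sin(yaw),0],[np.sin(yaw),-np.cos(yaw),0],[0,0,-1]]).T
    m=np.column_stack([[np.cos(yaw),np.sin(yaw),0],[np.sin(yaw),-np.cos(yaw),0],[0,0,-1]])
    q=R.from_matrix(m).as_quat();return np.r_[q[3],q[:3]]
E
python3 - <<'E'
from h import *
S=lambda x,y:(180+x/2.6,110+y/2.6); D=lambda x,y:(215+x/2.1,110+y/2.1)
for n,a,b,z in [("stopper grip",S(174,382),D(179,423),.062),("vent flange",S(112,437),D(189,496),.05),("mouth",S(460,110),D(143,98),.147),("knobtop",S(397,173),D(186,149),.184),("beaker bot",S(420,495),D(363,333),0),("reagent cap",S(555,38),D(117,25),.125),
  ("mark",S(429,236),D(205,188),.1),("blue",S(108,350),D(92,455),.03)]:
    print(n,tri([ray("scene",a),ray("side",b)]),onz("scene",a,z),onz("side",b,z))
print("stand corners")
for a in [(327,298),(427,338),(523,182),(432,150)]: print(onz("scene",S(*a),.012))
for b in [(163,289),(249,255),(172,131),(95,155)]: print(onz("side",D(*b),.012))
for a in [(62,445),(186,350),(230,397)]: print(onz("scene",S(*a),.045))
E
```

```text
stopper grip [ 0.4775 -0.2281  0.0516] [ 0.4826 -0.2289  0.062 ] [ 0.4771 -0.236   0.062 ]
vent flange [ 0.4723 -0.3097  0.0439] [ 0.4757 -0.3105  0.05  ] [ 0.472  -0.3129  0.05  ]
mouth [0.5165 0.2012 0.149 ] [0.5139 0.2055 0.147 ] [0.5171 0.2004 0.147 ]
knobtop [0.5477 0.0536 0.1886] [0.5445 0.0576 0.184 ] [0.5485 0.057  0.184 ]
beaker bot [ 0.7373 -0.1373 -0.005 ] [ 0.7392 -0.1402  0.    ] [ 0.7356 -0.1392  0.    ]
reagent cap [0.5091 0.4035 0.1204] [0.512  0.3988 0.125 ] [0.5086 0.3976 0.125 ]
mark [0.5753 0.074  0.0877] [0.5809 0.0676 0.1   ] [0.5731 0.0615 0.1   ]
blue [ 0.3765 -0.2352  0.0278] [ 0.3776 -0.2349  0.03  ] [ 0.3768 -0.2373  0.03  ]
stand corners
[ 0.5035 -0.02    0.012 ]
[0.6265 0.0096 0.012 ]
[0.569  0.2679 0.012 ]
[0.4479 0.2393 0.012 ]
[ 0.4967 -0.0241  0.012 ]
[0.6216 0.0047 0.012 ]
[0.565  0.2635 0.012 ]
[0.4409 0.2389 0.012 ]
[ 0.4407 -0.3479  0.045 ]
[ 0.4524 -0.1863  0.045 ]
[ 0.531  -0.1981  0.045 ]
```

Run:
```python
from h import *
import pickle
out={}
q=down(np.pi/2)
for q in (down(np.pi/2),down(-np.pi/2)):
    print([robot.ik(p,q) for p in ([.478,-.232,.2],[.53,.1,.3],[.516,.202,.25])])
q=down(np.pi/2)
for n,p in (("w_stand",[.535,.08,.31]),("w_flask",[.516,.16,.27]),("w_stop",[.478,-.235,.2])):
    robot.goto(p,q); robot.hold(.2)
    st=robot.read_state(); im=robot.read_camera("wrist"); cv2.imwrite(f"pics/{n}.png",im[:,:,::-1]); out[n]=st
    for t in ["stopper","vented_mid","flask_mouth","knob_mid","mark","pointer"]: print(n,t,[(round(d["score"],2),[round(v) for v in d["box"]]) for d in robot.search_frame("wrist",t)[:2]])
    print(st["time"],st["ee_pos"],st["joint_pos"])
pickle.dump(out,open("st.pkl","wb"))
a=[cv2.imread(f"pics/{n}.png") for n in out]
cv2.imwrite("pics/c.png",cv2.resize(a[2],(800,500)));cv2.imwrite("pics/d.png",cv2.resize(a[0],(800,500)))
```

```text
[array([-0.5969,  0.0722,  1.5872, -0.    ,  1.4821, -0.5969]), array([ 0.0436,  0.0619,  1.398 , -0.    ,  1.6817,  0.0436]), array([ 0.2341,  0.1013,  1.455 , -0.    ,  1.5853,  0.2341])]
[array([-0.5969,  0.0722,  1.5872, -0.    ,  1.4821,  2.5447]), None, None]
w_stand stopper []
w_stand vented_mid []
w_stand flask_mouth [(0.68, [316, 131, 121, 207])]
w_stand knob_mid [(0.62, [332, 204, 40, 61])]
w_stand mark [(0.75, [348, 171, 15, 21])]
w_stand pointer [(0.89, [330, 203, 39, 57])]
4.6 [0.5351 0.0796 0.31  ] [ 0.0052  0.065   1.375  -0.      1.7017  0.006 ]
w_flask stopper []
w_flask vented_mid []
w_flask flask_mouth [(0.6, [328, 200, 128, 250])]
w_flask knob_mid [(0.28, [328, 202, 130, 246])]
w_flask mark [(0.58, [365, 241, 13, 21]), (0.42, [327, 201, 128, 250])]
w_flask pointer [(0.81, [351, 301, 36, 50])]
5.6083 [0.5164 0.1593 0.2705] [ 0.1567  0.0673  1.4508 -0.0002  1.6226  0.1577]
w_stop stopper [(0.87, [320, 176, 38, 38]), (0.86, [225, 175, 39, 35])]
w_stop vented_mid [(0.7, [314, 256, 35, 46])]
w_stop flask_mouth []
w_stop knob_mid [(0.57, [547, 100, 81, 61])]
w_stop mark []
w_stop pointer []
7.65 [ 0.4784 -0.2343  0.2002] [-0.6001  0.0748  1.5841  0.0001  1.4824 -0.6014]
```

View pics/c.png

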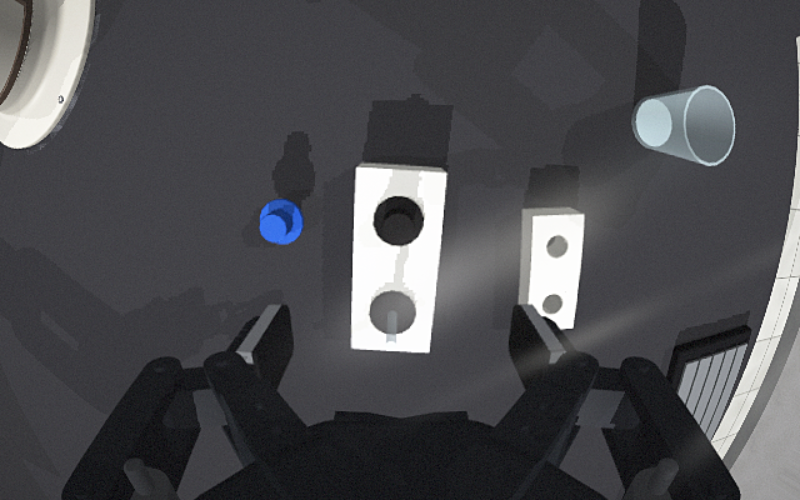

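View pics/d.png

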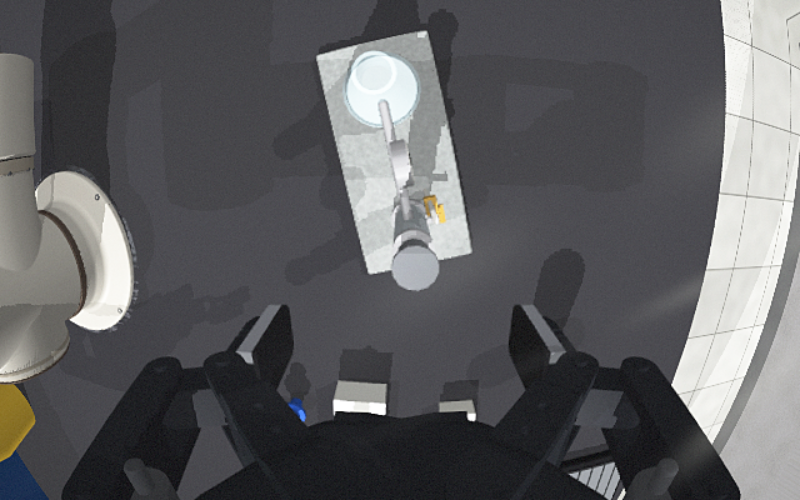

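The wrist view confirms it. At crop (398,220), pixel (319,176), the large rack holds the plain black stopper with no tube. The vented one is at (314,250) and the blue one at (225,176). In the stand view the knob top is at (332,214), the brass finger at about (352,170), and the flask mouth at about (300,58).

Run:
```python
from h import *
import pickle
o=pickle.load(open("st.pkl","rb"))
a=cv2.imread("pics/w_flask.png")[60:340,240:440]
cv2.imwrite("pics/e.png",cv2.resize(a,None,fx=2.1,fy=2.1,interpolation=2)) 
p=lambda x,y:(x/1.25,y/1.25)
print("stop",onz("wrist",p(398.5,220.5),.051,o["w_stop"]))
print("vent",onz("wrist",p(392,312),.051,o["w_stop"]))
print("mouth",onz("wrist",p(375,73),.147,o["w_stand"]))
print("knob",onz("wrist",p(415,268),.184,o["w_stand"]))
```

```text
stop [ 0.477  -0.2313  0.051 ]
vent [ 0.4716 -0.3101  0.051 ]
mouth [0.5153 0.1978 0.147 ]
knob [0.5459 0.052  0.184 ]
```

View pics/e.png

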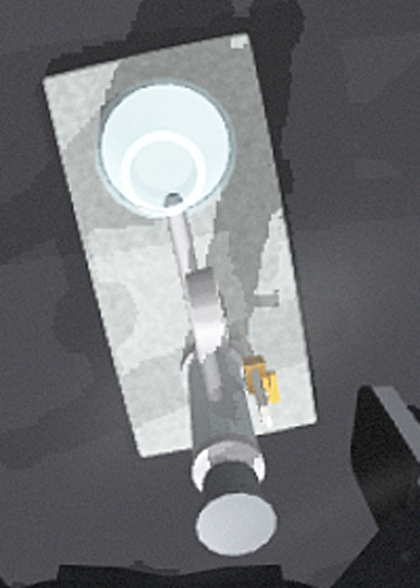

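The mouth ring is centred at crop (163,172), which is wrist pixel (317.6,141.9). The knob top is at (352.4,309) and the brass clamp with its finger is near (368,243).

Run:
```python
from h import *
import pickle
o=pickle.load(open("st.pkl","rb"))
f=o["w_flask"]
print("mouth",onz("wrist",(317.6,141.9),.147,f),"knob",onz("wrist",(352.4,309),.184,f))
robot.set_gripper(.055,60)
x,y=.477,-.231
robot.goto([x,y,.10],down(np.pi/2))
robot.move_straight([x,y,.0545],speed=.08)
robot.set_gripper(.0,60); s=robot.read_state(); print(s["finger_gap"],s["finger_force"],s["ft_force"],s["ee_pos"])
robot.move_straight([x,y,.13],speed=.15); robot.hold(.2); s=robot.read_state(); print(s["finger_gap"],s["finger_force"],s["ft_force"],s["time"])
im=robot.read_camera("side");cv2.imwrite("pics/f.png",cv2.resize(im[180:380,180:430,::-1],None,fx=2,fy=2))
im=robot.read_camera("wrist");cv2.imwrite("pics/g.png",im[:,:,::-1])
```

```text
mouth [0.5142 0.199  0.147 ] knob [0.5461 0.0526 0.184 ]
0.02201654544231709 58.479026556015015 [-1.1221  0.3822  6.9604] [ 0.4773 -0.2312  0.0552]
0.02198788715077957 58.73709261417389 [-0.3442  0.1943  0.0296] 10.8583
```

View pics/g.png

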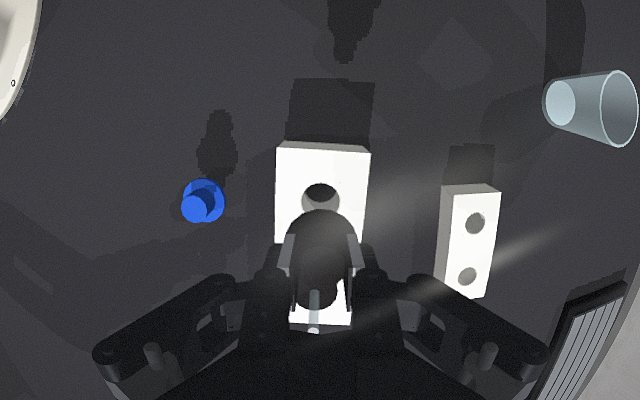

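The stopper is held between the pads and the hole at (320,198) is empty. The flange's far edge is at (320,208) and its sides are at 284 and 357. I'll check the seat in the fingers by projecting where it should appear.

Run:
```python
from h import *
s=robot.read_state();p=s["ee_pos"];print(p)
for dz in (-.0045,-.0105):
  for d in ((0,.02),(.02,0),(-.02,0)): print(dz,d,proj("wrist",p+[d[0],d[1],dz],s))
for r in ((0,.012),(0,-.012)): print("griptop",proj("wrist",p+[r[0],r[1],.0175],s))
for z in (-.0345,): print("plugbot",[proj("wrist",p+[0,r,z],s) for r in (.009,-.009)])
```

```text
[ 0.4768 -0.2308  0.1294]
-0.0045 (0, 0.02) [320.5918 209.4055]
-0.0045 (0.02, 0) [358.2364 244.8888]
-0.0045 (-0.02, 0) [282.7966 244.7898]
-0.0105 (0, 0.02) [320.5824 205.6123]
-0.0105 (0.02, 0) [357.0071 240.1345]
-0.0105 (-0.02, 0) [284.0138 240.0371]
griptop [320.5986 242.48  ]
griptop [320.5042 287.0839]
plugbot [array([320.5187, 210.1493]), array([320.4685, 237.1195])]
```

Run:
```python
from h import *
q=down(np.pi/2); x,y=.5147,.1988
robot.move_straight([.477,-.231,.25],speed=.2)
robot.goto([x,y,.25],q)
robot.move_straight([x,y,.186],speed=.15); robot.hold(.2)
f0=robot.read_state()["ft_force"]
for z in (.178,.172,.167,.162,.159,.1575):
    robot.move_straight([x,y,z],speed=.04); s=robot.read_state(); f=s["ft_force"]-f0; print(z,s["ee_pos"],f,s["finger_gap"])
    if f[2]>15 or np.hypot(*f[:2])>10: break
print(s["time"])
im=robot.read_camera("wrist");cv2.imwrite("pics/g2.png",im[:,:,::-1])
```

```text
0.178 [0.5145 0.1988 0.1777] [ 1.4817 -0.541  -0.1108] 0.021733518200179075
0.172 [0.5146 0.1988 0.1717] [ 0.8192  0.2043 -1.0192] 0.02146405770347538
0.167 [0.5146 0.1988 0.1667] [ 0.7032  0.2124 -0.7507] 0.021717163654569768
0.162 [0.5146 0.1988 0.1617] [ 1.3779  0.2953 -1.0652] 0.021870226737725883
0.159 [0.5146 0.1988 0.1589] [1.5616 0.0267 0.0247] 0.021626241619696594
0.1575 [0.5147 0.1988 0.1574] [ 0.6919  0.0388 -0.2604] 0.02193616191042322
15.775
```

Run:
```python
from h import *
x,y=.5147,.1988
f0=robot.read_state()["ft_force"]
for z in (.1565,.1555,.1545,.1535):
    robot.move_straight([x,y,z],speed=.03); s=robot.read_state(); f=s["ft_force"]-f0; print(z,s["ee_pos"][2],f)
    if f[2]>6: break
robot.set_gripper(.055); robot.hold(.1); s=robot.read_state(); print(s["finger_gap"],s["finger_force"])
robot.move_straight([x,y,.24],speed=.15); robot.move_straight([x,y-.04,.27]);robot.hold(.2); s=robot.read_state()
im=robot.read_camera("wrist")
for n,p in (("flange+x",[x+.02,y,.153]),("c",[x,y,.153]),("top",[x,y,.175])): print(n,proj("wrist",p,s))
a=cv2.resize(im[60:340,240:440,::-1],None,fx=2.1,fy=2.1,interpolation=2)
im2=robot.read_camera("side");b=cv2.resize(im2[130:260,230:370,::-1],None,fx=2.6,fy=2.6,interpolation=2)
c=np.zeros((588,800,3),np.uint8);c[:a.shape[0],:a.shape[1]]=a;c[:b.shape[0],430:430+b.shape[1]]=b[:,:370];cv2.imwrite("pics/h.png",c);print(s["time"])
import pickle;pickle.dump(s,open("s2.pkl","wb"))
for k in("scene","side","wrist"):
    if k!="side":cv2.imwrite(f"pics/{k}2.png",robot.read_camera(k)[:,:,::-1])
cv2.imwrite("pics/side2.png",im2[:,:,::-1])
```

```text
0.1565 0.1572107401046248 [-2.6704 -0.745   7.2933]
0.055131661166044864 0.0
flange+x [344.6303 143.3583]
c [320.8716 143.2042]
top [320.9123 146.7279]
17.9833
```

View pics/h.png

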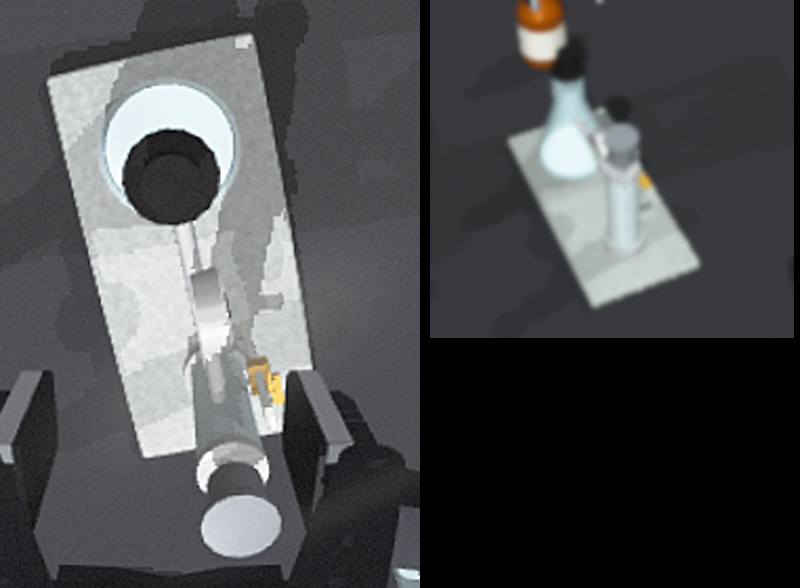

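The stopper is seated: the flange centre reads (321.4,144.3) against a predicted (320.9,143.2), and it stands upright. Next I need an oblique close view for the height of the mark.

Run:
```python
from h import *
import pickle
def tq(t): # tilt about world x from down(pi/2)
    q=down(np.pi/2); r=R.from_euler('x',t)*R.from_quat(np.r_[q[1:],q[0]]); v=r.as_quat(); return np.r_[v[3],v[:3]]
robot.move_straight([.53,.05,.30],speed=.25)
for t in (65,55,45):
  for p in ([.62,-.04,.16],[.60,-.06,.18],[.58,-.06,.22]):
    j=robot.ik(p,tq(np.radians(t))); 
    if j is not None: break
  if j is not None: break
print(t,p,j)
if j is not None:
    robot.goto([.56,-.08,.28],tq(np.radians(t/2)))
    robot.goto(p,tq(np.radians(t))); robot.hold(.2)
    s=robot.read_state();im=robot.read_camera("wrist");cv2.imwrite("pics/m.png",im[:,:,::-1]);pickle.dump(s,open("s3.pkl","wb"))
    c=proj("wrist",[.58,.07,.08],s);print(c,s["time"])
    for th in("mark","pointer","knob_mid"):print(th,robot.search_frame("wrist",th)[:2])
    u,v=map(int,c);v0,u0=max(0,v-70),max(0,u-80);print(u0,v0)
    cv2.imwrite("pics/m2.png",cv2.resize(im[v0:v0+140,u0:u0+160,::-1],None,fx=4,fy=4,interpolation=2))
```

```text
65 [0.62, -0.04, 0.16] [-0.6014  0.5935  1.3791  0.9029  1.8825 -0.648 ]
[278.571  212.0658] 20.4333
mark [{'box': [269.1, 204.2, 15.5, 25.8], 'score': 0.8}]
pointer [{'box': [235.7, 181.4, 87.3, 133.7], 'score': 0.6}, {'box': [259.2, 208.6, 125.6, 222.9], 'score': 0.21}]
knob_mid [{'box': [237.4, 183.9, 86.4, 134.4], 'score': 0.63}, {'box': [258.8, 207.8, 132.0, 222.3], 'score': 0.28}]
198 142
```

View pics/m2.png

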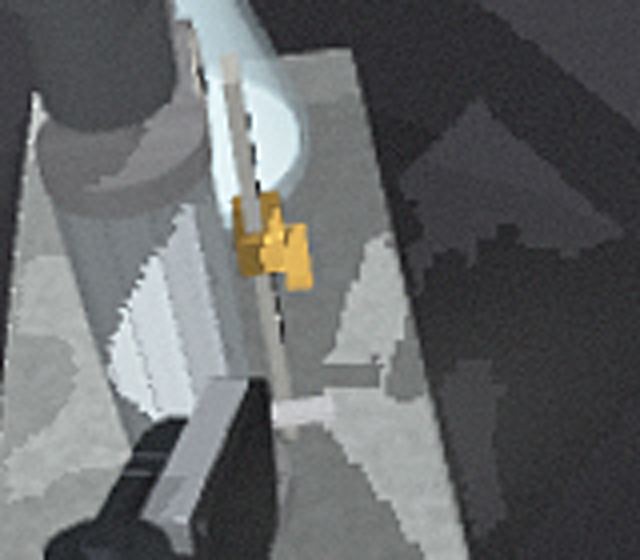

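In this view the steel pointer's end is at crop (335,408), pixel (281.8,244). The brass finger's near end is at crop x 290–312, y 225–290. I'll segment the brass and triangulate it across the views.

Run:
```python
from h import *
import pickle
o=pickle.load(open("st.pkl","rb"));s3=pickle.load(open("s3.pkl","rb"))
V={"m":s3,"w_stand":o["w_stand"],"w_flask":o["w_flask"]}
for n,s in V.items():
    im=cv2.imread(f"pics/{n}.png");h=cv2.cvtColor(im,cv2.COLOR_BGR2HSV)
    m=(cv2.inRange(h,(12,110,60),(32,255,255)));
    k,l,st,c=cv2.connectedComponentsWithStats(m);i=[a for a in range(1,k) if st[a,4]>20 and 200<c[a][0]<420]
    for a in i:
        print(n,st[a]); x,y,w,hh,_=st[a]
        sub=h[y:y+hh,x:x+w,2]*(l[y:y+hh,x:x+w]==a)
        for r,row in enumerate(sub): print(y+r," ".join(f"{v:3d}" if v else "  ." for v in row))
print("ptr end if z=.047", onz("wrist",(281.8,244),.047,s3))
```

```text
m [245  69  31  31 710]
69   .   .   .   .   .   .   .   .   .   .   .   .   .   .   .   .   .   . 110   .   .   .   .   .   .   .   .   .   .   .   .
70   .   .   .   .   .   .   . 132 140 166 166   . 171   .   . 133 128 109 102  94   .   .   .   .   .   .   .   .   .   .   .
71   .   .   .   .   .   .  69 127 142 146 142 143 147 136 134 133 125   . 107 105  92   .   .   .   .   .   .   .   .   .   .
72   .   .   .   .   .   .   . 137 141   . 143 144 139 137 135 134 133 130 127 125 131  75   .   .   .   .   .   .   .   .   .
73   .   .   .   .   .   . 128 148 152 156 152 151 151 175 175 158 146 143 145 142 131 127   .   .   .   .   .   .   .   .   .
74   .   .   .   .   . 112 149 149 157 160 160 171 206 237 215 171 149 156 152 137 142 124 113  73   .   .   .   .   .   .   .
75   .   .   .   .  86 134 152 155 165 165 169 194 236 246 222 170 157 156 149 142 137 132 126 117  66   .   .   .   .   .   .
76   .   .   .   . 122 147 150 158 164 165 170 198 234 243 208 179 158 156 152 151 138 135 127 125 111   .   .   .   .   .   .
77   .   .   .  94 136 150 154 156 158 161 175 202 238 244 2
[... 9289 characters left out ...]
246   .   .
243   .   . 175   .   .   .   .   .   . 237 255 238 187 251 247 244   .
244   .   .   . 154   .   .   .   .   . 216 249 245 219 248 246 246   .
245   .   .   . 160   .   .   .   .   .   . 219 248 239 248 245 246   .
246   .   .   . 154   .   .   .   .   .   .   . 238 248 247 245 247   .
247   .   .   .   .   .   .   .   .   .   .   .   . 253 248 245 247   .
248   .   .   .   .   .   .   .   .   .   .   .   . 243 247 245 246   .
249   .   .   .   .   .   .   .   .   .   .   .   . 240 250 246 246 243
250   .   .   .   .   .   .   .   .   .   .   .   .   . 251 248 247 245
251   .   .   .   .   .   .   .   .   .   .   .   .   . 248   .   .   .
ptr end if z=.047 [0.5815 0.0574 0.047 ]
```

Run:
```python
from h import *
import pickle
o=pickle.load(open("st.pkl","rb"));s3=pickle.load(open("s3.pkl","rb"))
V=[s3,o["w_stand"],o["w_flask"]]
def T(*px):
    P=tri([ray("wrist",p,s) for p,s in zip(px,V)]);print(P,[proj("wrist",P,s)-p for p,s in zip(px,V)])
for r in (210.5,212,213.5): T((272.8,r),(353.5,177.5),(371,251))
T((271.3,197.5),(352.2,163.5),(369.5,237.5))
# pointer check
print("knob",tri([ray("wrist",(332,214.5),V[1]),ray("wrist",(352.4,309),V[2])]))
for z in (.07,.075,.08,.085,.09): print(z,proj("wrist",[.5815-.004*.21+0,.0574,z],s3))
```

```text
[0.5756 0.0646 0.0874] [array([-0.2065, -0.0185]), array([0.6269, 0.0318]), array([-0.485 , -0.0546])]
[0.5757 0.0641 0.0861] [array([-0.0173, -0.1078]), array([0.5854, 0.1952]), array([-0.5919, -0.1704])]
[0.5758 0.0636 0.0848] [array([ 0.1724, -0.1977]), array([0.544 , 0.3584]), array([-0.6984, -0.2852])]
[0.5727 0.0822 0.0878] [array([ 0.4673, -0.0629]), array([ 0.0036, -0.1131]), array([-0.3922,  0.1941])]
knob [0.5456 0.0519 0.1822]
0.07 [278.9029 228.8305]
0.075 [278.4242 225.292 ]
0.08 [277.9375 221.6634]
0.085 [277.4428 217.9421]
0.09 [276.9402 214.1257]
```

Run:
```python
from h import *
import pickle
s3=pickle.load(open("s3.pkl","rb"))
for z in (.10,.12,.14): print("post",z,onz("wrist",(255.5,157),z,s3))
q=down(np.pi/2); r=R.from_euler('x',.55)*R.from_quat(np.r_[q[1:],q[0]]); v=r.as_quat()
x,y=.546,.0523
robot.goto([.58,-.08,.28],np.r_[v[3],v[:3]])
robot.goto([x,y,.24],q); robot.set_gripper(.055,80)
robot.hold(.2); f0=robot.read_state()["ft_force"]
for z in (.19,.165,.155,.148):
    robot.move_straight([x,y,z],speed=.1); s=robot.read_state(); f=s["ft_force"]-f0; print(z,s["ee_pos"],f)
    if np.linalg.norm(f)>8: break
else:
    robot.set_gripper(0,100); s=robot.read_state(); print(s["finger_gap"],s["finger_force"],s["ft_force"]-f0,s["ee_pos"],s["time"])
```

```text
post 0.1 [0.5496 0.1334 0.1   ]
post 0.12 [0.5569 0.1047 0.12  ]
post 0.14 [0.5643 0.0761 0.14  ]
0.19 [0.5462 0.0523 0.1905] [-0.1637  0.1356  0.2249]
0.165 [0.546  0.0523 0.1652] [-1.1456 -0.8762 -0.7196]
0.155 [0.5459 0.0523 0.155 ] [-0.3954  0.8216  1.0163]
0.148 [0.5459 0.0523 0.1477] [-0.0915 -0.3466 -0.7442]
0.03246005030620678 98.19024324417114 [-6.328  -0.6103  6.6204] [0.5457 0.0523 0.1486] 24.35
```

The fingers closed on the 36 mm flange. Now I pull in steps, watching force and gap.

Run:
```python
from h import *
robot.set_gripper(0,120)
s=robot.read_state(); p=s["ee_pos"].copy(); f0=s["ft_force"]
for d in (.01,.02,.03,.0405):
    robot.move_straight([.546,.0523,p[2]+d],speed=.05); s=robot.read_state(); print(d,s["ee_pos"][2]-p[2],s["ft_force"],s["finger_gap"],s["finger_force"])
robot.hold(.3); s=robot.read_state(); print(s["ee_pos"][2]-p[2],s["ft_force"],s["finger_gap"],s["finger_force"],s["time"])
I={}
for c in("scene","side","wrist"): I[c]=robot.read_camera(c)[:,:,::-1]; cv2.imwrite(f"pics/{c}9.png",I[c])
for c in("scene","side"): print(c,"ptr",proj(c,[.5813,.0598,.0855]),"mark",proj(c,[.575,.0685,.0855]))
c=np.zeros((600,800,3),np.uint8)
for k,(n) in enumerate(("scene","side")):
    u,v=map(int,proj(n,[.578,.064,.0855])); print(u-25,v-25)
    c[:400,k*400:k*400+400]=cv2.resize(I[n][v-25:v+25,u-25:u+25],(400,400),interpolation=2)
c[400:,:320]=cv2.resize(I["wrist"],(320,200))
cv2.imwrite("pics/z.png",c)
```

```text
0.01 0.010092608730073255 [-2.9238 -0.1949 -5.9733] 0.03217385325533059 119.27087903022766
0.02 0.020554347670188183 [-4.5232 -0.2488 -6.1411] 0.03188523197386472 119.53755497932434
0.03 0.030922327155644747 [-5.7372 -0.5059 -8.0403] 0.03192841809835484 119.74271178245544
0.0405 0.041702688829076434 [-6.5994 -0.9087 -9.1878] 0.031572682092428354 119.91384029388428
0.04142329764957722 [-7.2257 -0.4871 -8.5151] 0.03181327677178666 119.91440892219543 26.2917
scene ptr [343.3211 205.7305] mark [343.5345 202.8592]
side ptr [315.6345 202.8915] mark [312.7585 200.9782]
318 179
289 176
```

View pics/z.png

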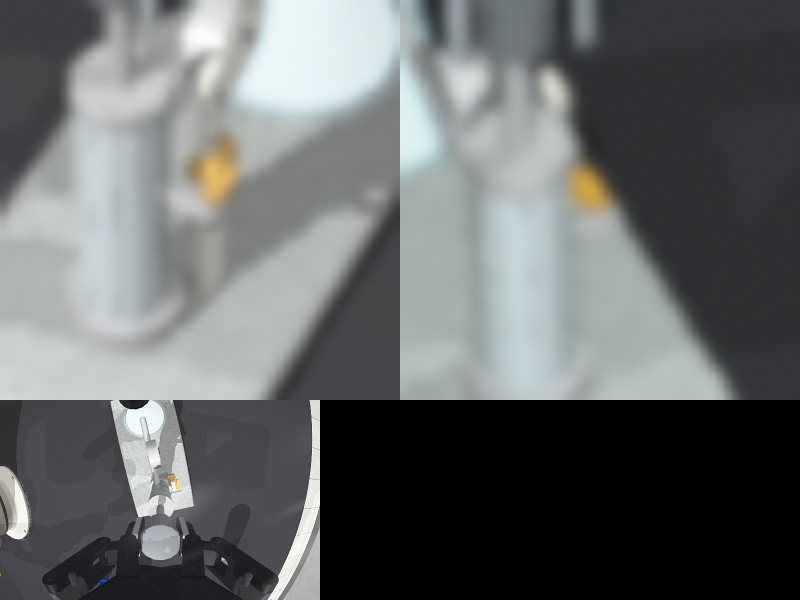

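The clamp has not moved. The pointer is now right beside the finger: scene (343.6,205.3) against a predicted (343.3,205.7), and side about (314,204). I'll quantify this with difference images.

Run:
```python
from h import *
P0=np.array([.5813,.0598,.0864]);M0=np.array([.575,.0685,.0856])
for c in("scene","side"):
    a=cv2.imread(f"pics/{c}2.png").astype(int);b=cv2.imread(f"pics/{c}9.png").astype(int)
    print(c,"ptr",proj(c,P0),"dz10",proj(c,P0+[0,0,.01])-proj(c,P0),"mark",proj(c,M0))
    u,v=map(int,proj(c,P0))
    d=(b-a).sum(2)[v-9:v+9,u-9:u+8]; sat=(b[:,:,2]-b[:,:,0])[v-9:v+9,u-9:u+8]
    print("cols",u-9)
    for r in range(18): print(v-9+r," ".join(f"{x:4d}" for x in d[r])," | "," ".join(f"{x:3d}" for x in sat[r]))
s=robot.read_state();print("wrist ptr",proj("wrist",P0,s),"mark",proj("wrist",M0,s))
b=cv2.imread("pics/wrist9.png").astype(int);u,v=map(int,proj("wrist",P0,s))
print("cols",u-12)
for r in range(v-14,v+12): print(r," ".join(f"{x:4d}" for x in b[r,u-12:u+12].sum(1)),"|"," ".join(f"{x:3d}" for x in (b[r,u-12:u+12,2]-b[r,u-12:u+12,0])))
```

```text
scene ptr [343.324  205.5294] dz10 [ 0.0327 -2.2482] mark [343.5348 202.8368]
cols 334
196  -10   -9   -7   -9  -19  -40  -58  -56  -38  -16   -9  -16  -25  -21  -15  -13   -9  |   -8  -9  -8  -8  -6  -3  -2  -2   2   5  15  36  49  27   4  -2  -1
197   -9   -9  -10   -9  -21  -39  -56  -55  -36  -16  -10  -10  -15  -18  -24  -21  -14  |  -10 -10  -9  -9  -6  -4  -2   2   9  15  31  62  72  37   5  -1  -2
198  -10   -8   -7  -11  -20  -41  -53  -49  -28  -10   -8  -10  -13  -32  -46  -43  -31  |  -10  -9  -9  -9  -6  -4   0  11  32  44  69  89  79  38   5  -1  -1
199   -9  -12  -10   -8  -19  -43  -53  -38  -17  -10  -10   -9  -14  -34  -56  -57  -50  |  -10  -8  -9  -8  -5  -2   4  25  62  90 110 111  90  46   8   0  -2
200  -11  -12   -9  -11  -16  -39  -51  -36  -17  -11  -10   -8  -15  -27  -54  -60  -58  |  -10  -9  -9  -7  -5  -2   5  27  68 104 118 117 109  66  14   0  -2
201  -11   -8   -9   -6   -6  -31  -47  -42  -24  -13   -7   -9  -13  -33  -52  -58  -57  |  -11 -10  -9  -8  -5  -2   3  17  48  93 118 120 106  57  11   0  -1
202   -9  -10   -6    4   23    3  -36  -43  -3
[... 10004 characters left out ...]
-1  -2   0  -3  -1  -1  -2  -1  -2
192  681  686  683  679  673  677  664  657  659  670  663  667  670  681  686  670  660  652  663  659  668  653  656  650 |  -1  -1   0  -2  -1  -2  -3  -4  -2  -3  -2  -3   0  -1  -2  -1  -2  -4  -1  -1  -2  -1  -2  -4
193  675  675  676  674  672  666  666  654  649  654  664  665  672  678  682  674  664  647  653  638  650  645  649  656 |  -4  -1  -2  -3  -4  -3  -2  -5  -4  -1  -2  -2  -2  -1  -4  -4  -2  -2  -2  -3  -5  -3  -1  -2
194  670  687  689  690  679  670  662  659  649  648  666  663  662  660  673  671  665  655  646  651  654  657  655  664 |  -4  -4   0  -1  -5  -1  -3  -2  -2  -3  -1  -3  -1  -2  -1   0  -3  -2  -4  -5  -4  -2  -1  -1
```

The pull was 41.4 mm with no slip, since the spring force of 8.5 N matches the expected 8.3 N. That puts the pointer at z ≈ 0.0864 against the mark at ≈ 0.0856, well inside 5 mm, so I'm handing in.

Run:
```python
from workcell import robot
s=robot.read_state();print(s["ee_pos"],s["ft_force"],s["finger_force"],s["time"]);print(robot.hand_in())
```

```text
[0.54575436 0.05231688 0.19016026] [-6.47082492 -0.56515322 -8.86161736] 119.91419076919556 26.4417
the job is handed in; nothing more can be done
None
```

I handed the job in at 26.4 s: the solid stopper is home and released in the flask neck, and the pump knob is held with its pointer about 1 mm above the mark by my measurements; no verdict came back.

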